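Make up two optics kits for the microscope

ROBOT

A 6-joint arm with a two-finger parallel gripper is mounted at the origin on the work surface. World frame = base frame: x ahead of the robot, y to its left, z up, the work surface at z = 0. Lengths are in m, angles in rad, forces in N, time in s.
With the tool pointing down it reaches from about 0.25 to 0.775 m from the base axis. Payload 4 kg.
Tool frame: the origin (TCP) lies at the very end of the fingers, on their centre line; the grasp point (between the pads) lies 19 mm behind it (r.grip_point_offset is the distance from the TCP to the grasp point, in m); z points along the fingers, y is the line along which they close (so a half turn about z gives the same grasp; the last joint's range is limited). The gripper opens to 85 mm and grips with 20 to 120 N. Pads are 22 mm wide; open, the fingers measure 114 mm over their backs; the gripper's body (76 mm by 85 mm) begins 54 mm behind the grasp point. The pads swing forward as they close: fully open they stand 13 mm farther back than shut.
Start: joints at [-1.343, 0.087, 1.371, -0, 1.684, -0.103], TCP at [0.179, -0.52, 0.231] pointing down, gripper open.
Joint ranges: [-3.1, 3.1], [-0.76, 2.03], [0.27, 2.55], [-1.08, 4.22], [0.17, 2.65], [-2.57, 2.57]. Speed limits (rad/s): [2.79, 2.79, 3.14, 3.14, 3.14, 3.14].

INTERFACE

Orientations are given as a rotation vector (axis times angle).
In Python, from workcell import r gives the robot as it stands.
- The arm moves only by the tool servo_tool, never from a script. Its argument "targets" is text: rows parted by semicolons, each of 6 numbers parted by spaces: the shift along the world's x, y, z in mm, then the turn, a rotation vector about the world's x, y, z in degrees. In form: dx dy dz rx ry rz; .... A call has 1 to 12 rows; each row is the pose to reach, as a shift and turn from the pose commanded when the call began; what a row does not reach only later rows make up. A row lasts 1/8 s, in which the tool goes at most 62.5 mm and 10.7 degrees, less where a joint would pass 70% of its speed; a pose out of reach is approached as far as the arm can. A call with a gripper value outside its range is refused whole. "gripper" is the gripper's target within -1 to 1 (shut at 1, half-way at 0, fully open at -1), set as the call begins (left out, the last holds). The fingers move at their own pace and stop on an object; the grip force is fixed at half the most. Time passes only in rows, so rows that repeat a pose let the fingers close. It gives the time, the measured TCP pose, the force, the opening and the grip force at its end, in the units of the state.
- r.observe(): the state, without advancing time (a new reading comes with each control period).
- r.snapshot(name): name is "scene" or "top"; returns a dict with "img" (400x640x3 uint8, red, green, blue), "z_map" (400x640 float32, m along the optical axis (not along the pixel's ray), 0 where there is no reading), "mtx" (3x3 intrinsics, pixels), "k1" (the pictures are not rectified: a ray, as slopes to the right and down, at radius r is drawn at 1 + k1 r^2 times it, then the intrinsics apply), "camera_from_world" (4x4, takes a point from world to camera coordinates). Camera axes: x right, y down, z forward; pixel columns grow to the right and rows downward; lengths in m; the calibration is good to about 2 mm. A picture is of the moment at which its call begins.
- r.hand_in(): hands the job in; it is judged then, once.
The state is a dict: "time_s": time; "joints": joint angles; "joint_vel": joint speeds; "joint_efforts": joint torques, N m; "eef_pos": TCP position; "tool_rot": TCP orientation; "contact_force": force on the tool from outside, world axes, zero at the start; "ft_torque": the same for the moment, N m; "finger_gap": opening from 0.0 (shut) to 1.0 (fully open); "finger_force": force on a finger pad.
Only numpy, scipy, OpenCV 4.12 (cv2) and the standard library are available. Lean on these libraries where they do the work, as an engineer would, in place of code of your own. Each camera call takes 0.05 s, during which the arm holds its last target. There are 200 camera calls.

TASK

Make up the two kits: put one eyepiece and the longest objective into the tray with two compartments, and the other eyepiece, the shortest objective and the square clamp block into the tray with three compartments, one piece to a compartment. Stand each piece upright on the compartment floor, setting it down gently rather than dropping it. Leave the middle-length objective, the clear dish and the amber jar where they stand.

Things in the scene. Friction and masses are not known exactly. Their poses are not given: they have to be found in the camera images.
- eyepiece_1: Black plastic microscope eyepiece standing in the stock area, 48 mm high: tube 30 mm in diameter up to 18 mm, body 38 mm in diameter from 21 to 43 mm, closing to 34 mm at the top with a glass lens in it. About 110 g. Origin: centre of the underside, z up; round, so yaw means nothing. The two eyepieces are alike. Neighbours 8 to 16 cm off, centre to centre.
- eyepiece_2: Black plastic microscope eyepiece standing in the stock area, 48 mm high: tube 30 mm in diameter up to 18 mm, body 38 mm in diameter from 21 to 43 mm, closing to 34 mm at the top with a glass lens in it. About 110 g. Origin: centre of the underside, z up; round, so yaw means nothing. The two eyepieces are alike. Neighbours 8 to 16 cm off, centre to centre.
- objective_long: Bare steel microscope objective, the longest of the three, standing nose up: 64 mm high, barrel 30 mm in diameter up to 52 mm, then a cone narrowing to 10 mm at the tip. Origin: centre of the underside, z up; round, so yaw means nothing. About 150 g.
- objective_short: Bare steel microscope objective, the shortest of the three, standing nose up: 36 mm high, barrel 30 mm in diameter up to 24 mm, then a cone narrowing to 22 mm at the tip. Origin: centre of the underside, z up; round, so yaw means nothing. About 90 g.
- clamp_block: Aluminium clamp block: a 30 x 30 x 34 mm high square block with a black thumb screw on top (14 mm in diameter, 12 mm high, so 46 mm in all). About 100 g. Origin at the centre of its underside, z up, x and y square to its side faces.
- objective_middle: Bare steel microscope objective, the middle one of the three, standing nose up: 50 mm high, barrel 30 mm in diameter up to 38 mm, then a cone narrowing to 16 mm at the tip. Origin: centre of the underside, z up; round, so yaw means nothing. Not needed: it stays where it is.
- tray_two: Low white plastic tray, fixed, with two compartments in a row along its x axis. Outside 140 x 72 x 10 mm high; floor 4 mm thick, walls and dividers 4 mm thick and 10 mm high, compartments 64 x 64 mm clear. Origin: centre of the underside; compartment centres at x = -34 and +34 mm, y = 0. Left or right of the stock, x axis within 15 degrees of straight ahead.
- tray_three: Low white plastic tray, fixed, with three compartments in a row along its x axis. Outside 208 x 72 x 10 mm high; floor 4 mm thick, walls and dividers 4 mm thick and 10 mm high, compartments 64 x 64 mm clear. Origin: centre of the underside; compartment centres at x = -68, 0 and +68 mm, y = 0. Left or right of the stock, x axis within 15 degrees of straight ahead.
- dish: Clear plastic petri dish without lid, 60 mm in diameter, 14 mm high, loose among the stock; stays where it is. Origin at the centre of its underside. (A small cardboard box, 50 x 34 x 18 mm, also stands in the stock, not listed.)
- jar: Amber glass jar with white cap, 38 mm in diameter, 45 mm high, loose among the stock; stays where it is. Origin at the centre of its underside.

How it is judged:
At the end, for the whole second after the job is handed in: All five pieces stand in their kit's tray, one per compartment (centre within 26 mm of its centre each way), on its floor (underside below 7.5 mm), upright within 0.12 rad, released, at rest; middle objective, dish and jar within 15 mm of their starts (y of objective_long in the frame of tray_two between -0.026 and 0.026 m and x of objective_long in the frame of tray_two between -0.06 and 0.06 m and z of objective_long in the frame of tray_two between 0 and 0.0075 m and y of objective_short in the frame of tray_three between -0.026 and 0.026 m and x of objective_short in the frame of tray_three between -0.094 and 0.094 m and z of objective_short in the frame of tray_three between 0 and 0.0075 m and y of clamp_block in the frame of tray_three between -0.026 and 0.026 m and x of clamp_block in the frame of tray_three between -0.094 and 0.094 m and z of clamp_block in the frame of tray_three between 0 and 0.0075 m and ((y of eyepiece_1 in the frame of tray_two between -0.026 and 0.026 m and x of eyepiece_1 in the frame of tray_two between -0.06 and 0.06 m and z of eyepiece_1 in the frame of tray_two between 0 and 0.0075 m and y of eyepiece_2 in the frame of tray_three between -0.026 and 0.026 m and x of eyepiece_2 in the frame of tray_three between -0.094 and 0.094 m and z of eyepiece_2 in the frame of tray_three between 0 and 0.0075 m) or (y of eyepiece_1 in the frame of tray_three between -0.026 and 0.026 m and x of eyepiece_1 in the frame of tray_three between -0.094 and 0.094 m and z of eyepiece_1 in the frame of tray_three between 0 and 0.0075 m and y of eyepiece_2 in the frame of tray_two between -0.026 and 0.026 m and x of eyepiece_2 in the frame of tray_two between -0.06 and 0.06 m and z of eyepiece_2 in the frame of tray_two between 0 and 0.0075 m)) and ((x of eyepiece_1 in the frame of tray_two between -0.06 and -0.008 m and y of eyepiece_1 in the frame of tray_two between -0.026 and 0.026 m) or (x of eyepiece_2 in the frame of tray_two between -0.06 and -0.008 m and y of eyepiece_2 in the frame of tray_two between -0.026 and 0.026 m) or (x of objective_long in the frame of tray_two between -0.06 and -0.008 m and y of objective_long in the frame of tray_two between -0.026 and 0.026 m)) and ((x of eyepiece_1 in the frame of tray_two between 0.008 and 0.06 m and y of eyepiece_1 in the frame of tray_two between -0.026 and 0.026 m) or (x of eyepiece_2 in the frame of tray_two between 0.008 and 0.06 m and y of eyepiece_2 in the frame of tray_two between -0.026 and 0.026 m) or (x of objective_long in the frame of tray_two between 0.008 and 0.06 m and y of objective_long in the frame of tray_two between -0.026 and 0.026 m)) and ((x of eyepiece_1 in the frame of tray_three between -0.094 and -0.042 m and y of eyepiece_1 in the frame of tray_three between -0.026 and 0.026 m) or (x of eyepiece_2 in the frame of tray_three between -0.094 and -0.042 m and y of eyepiece_2 in the frame of tray_three between -0.026 and 0.026 m) or (x of objective_short in the frame of tray_three between -0.094 and -0.042 m and y of objective_short in the frame of tray_three between -0.026 and 0.026 m) or (x of clamp_block in the frame of tray_three between -0.094 and -0.042 m and y of clamp_block in the frame of tray_three between -0.026 and 0.026 m)) and ((x of eyepiece_1 in the frame of tray_three between -0.026 and 0.026 m and y of eyepiece_1 in the frame of tray_three between -0.026 and 0.026 m) or (x of eyepiece_2 in the frame of tray_three between -0.026 and 0.026 m and y of eyepiece_2 in the frame of tray_three between -0.026 and 0.026 m) or (x of objective_short in the frame of tray_three between -0.026 and 0.026 m and y of objective_short in the frame of tray_three between -0.026 and 0.026 m) or (x of clamp_block in the frame of tray_three between -0.026 and 0.026 m and y of clamp_block in the frame of tray_three between -0.026 and 0.026 m)) and ((x of eyepiece_1 in the frame of tray_three between 0.042 and 0.094 m and y of eyepiece_1 in the frame of tray_three between -0.026 and 0.026 m) or (x of eyepiece_2 in the frame of tray_three between 0.042 and 0.094 m and y of eyepiece_2 in the frame of tray_three between -0.026 and 0.026 m) or (x of objective_short in the frame of tray_three between 0.042 and 0.094 m and y of objective_short in the frame of tray_three between -0.026 and 0.026 m) or (x of clamp_block in the frame of tray_three between 0.042 and 0.094 m and y of clamp_block in the frame of tray_three between -0.026 and 0.026 m)) and angle between each of eyepiece_1, eyepiece_2, objective_long, objective_short, clamp_block's own z axis and vertical below 0.12 rad and linear speed of each of eyepiece_1, eyepiece_2, objective_long, objective_short, clamp_block below 0.02 m/s and contact force between each of eyepiece_1, eyepiece_2, objective_long, objective_short, clamp_block and the fingers below 0.05 N and distance of each of objective_middle, dish, jar from where it was at the start of the episode below 0.015 m); the robot touches nothing.
It fails at once if the middle-length objective, the dish or the jar is displaced by more than 15 mm (distance of any of objective_middle, dish, jar from where it was at the start of the episode above 0.015 m).
It fails at once if a kit piece is dropped or banged down (faster than 0.6 m/s within 25 mm of the table) ((height (world z) of eyepiece_1 below 0.025 m and linear speed of eyepiece_1 above 0.6 m/s) or (height (world z) of eyepiece_2 below 0.025 m and linear speed of eyepiece_2 above 0.6 m/s) or (height (world z) of objective_long below 0.025 m and linear speed of objective_long above 0.6 m/s) or (height (world z) of objective_short below 0.025 m and linear speed of objective_short above 0.6 m/s) or (height (world z) of clamp_block below 0.025 m and linear speed of clamp_block above 0.6 m/s)).
It also fails if it takes over 120 s, if anything falls off the work surface, if the arm or the gripper's body presses on something with over 40 N, if the wrist force passes 120 N, or if a joint passes its speed limit or range.

## Working session

There is one attempt and no reset: what is moved stays moved. The work goes in short steps, Python scripts to look and compute and a tool call to move; the robot and the scene stay as the last step left them, time stands still between calls to the robot, and variables do not carry over. Pictures are saved under pics/ and viewed, at most 14 in all, crops included, and the job is handed in when it is done.

Besides the shell and the picture viewer there is one more tool, called after ">>>" as name(argument=value, ...) on one line, values as JSON. servo_tool: Moves the arm, as the interface text tells. Its arguments: {"type":"object","properties":{"targets":{"type":"string"},"gripper":{"type":"number"}},"required":["targets"]}

```bash
mkdir -p pics; python3 - <<'E'
from workcell import r
import cv2,numpy as np,pickle
for n in("top","scene"):
    s=r.snapshot(n); pickle.dump(s,open(n+".pkl","wb")); cv2.imwrite(f"pics/{n}0.png",s["img"][...,::-1])
    print(n,s["mtx"].tolist(),s["k1"],np.round(s["camera_from_world"],4).tolist(),(s["z_map"]>0).mean())
print(r.observe())
E
```

```text
top [[385.9449421783138, 0.0, 317.4412008080436], [0.0, 385.9449421783138, 204.7850959344292], [0.0, 0.0, 1.0]] -0.010213664800875443 [[0.0232, -0.9997, -0.012, 0.002], [-0.9906, -0.0214, -0.1348, 0.5605], [0.1345, 0.015, -0.9908, 0.7301], [0.0, 0.0, 0.0, 1.0]] 0.9960859375
scene [[421.49350812572834, 0.0, 319.24528948361984], [0.0, 421.49350812572834, 199.41792650205895], [0.0, 0.0, 1.0]] -0.08943988306715812 [[0.8537, 0.5206, -0.0151, -0.4667], [0.4061, -0.6835, -0.6066, -0.1892], [-0.3261, 0.5117, -0.7949, 1.0543], [0.0, 0.0, 0.0, 1.0]] 0.99583203125
{'time_s': 0.1, 'joints': array([-1.34307380e+00,  8.79077373e-02,  1.37211379e+00, -2.82825679e-05,
        1.68357607e+00, -1.03062917e-01]), 'joint_vel': array([ 0.00131782, -0.00200631, -0.00103005, -0.00126843, -0.0007471 ,
        0.00114834]), 'joint_efforts': array([ 3.60706144e-03, -3.53012860e+01, -3.14220357e+01, -3.38709106e-05,
        7.94150401e-03,  2.35271322e-06]), 'eef_pos': array([ 0.17853842, -0.51974896,  0.23023619]), 'tool_rot': array([-3.09675056e+00, -5.16896851e-01,  2.40081660e-04]), 'contact_force': array([ 0.15820087, -0.41621981,  0.37668318]), 'ft_torque': array([0.03718011, 0.03705875, 0.02386129]), 'finger_force': 0.0, 'finger_gap': 1.0019032263906837}
```

View pics/top0.png

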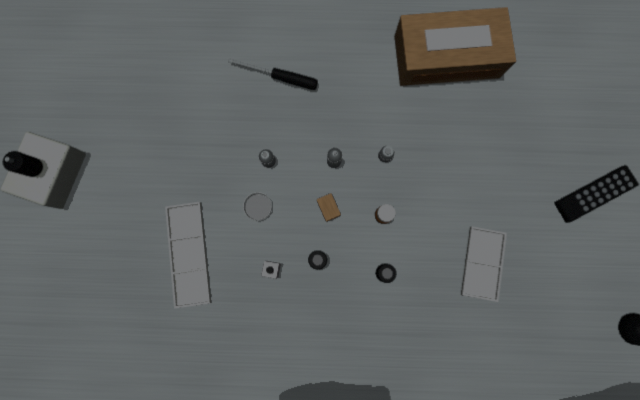

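View pics/scene0.png

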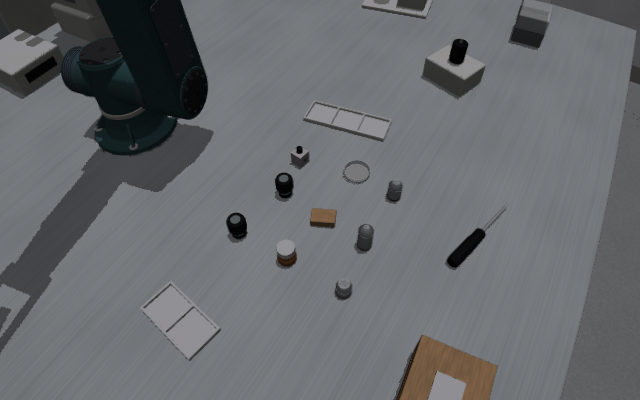

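The top view shows objectives at (266,157), (335,156) and (387,153), eyepieces at (318,260) and (386,273), and the clamp at (271,269). It also shows the dish at (258,207), the jar at (386,214), tray_three at (188,254) and tray_two at (484,264). The scene view agrees, with (365,237) looking longest and (343,288) shortest.

```bash
cat > h.py <<'E'
import numpy as np,cv2
def rays(s,uv):
    m=s["mtx"]; uv=np.asarray(uv,float).reshape(-1,2)
    d=(uv-[m[0,2],m[1,2]])/m[0,0]; p=d.copy()
    for _ in range(8): p=d/(1+s["k1"]*(p**2).sum(1,keepdims=True))
    return np.c_[p,np.ones(len(p))]
def world(s,uv,z=None,depth=None):
    T=np.linalg.inv(s["camera_from_world"]); q=rays(s,uv)
    if depth is not None: return (q*np.reshape(depth,(-1,1)))@T[:3,:3].T+T[:3,3]
    w=q@T[:3,:3].T; return T[:3,3]+w*((z-T[2,3])/w[:,2])[:,None]
def cloud(s):
    v,u=np.mgrid[:400,:640]; return world(s,np.c_[u.ravel(),v.ravel()],depth=s["z_map"].ravel()).reshape(400,640,3)
def blobs(s,hmin=.012,box=None):
    P=cloud(s); m=(P[...,2]>hmin)&(P[...,2]<.1)&(s["z_map"]>0)
    n,l,st,c=cv2.connectedComponentsWithStats(m.astype(np.uint8))
    for i in range(1,n):
        if st[i,4]<30 or st[i,4]>900: continue
        Q=P[l==i]; zt=np.percentile(Q[:,2],95); t=Q[Q[:,2]>zt-.007]
        yield c[i].round(),st[i,4],zt,t[:,:2].mean(0),(t[:,:2].max(0)+t[:,:2].min(0))/2,np.ptp(Q[:,:2],axis=0)
E
python3 - <<'E'
import pickle,cv2,numpy as np
from h import *
np.set_printoptions(precision=4,suppress=True)
for n in("top","scene"):
    s=pickle.load(open(n+".pkl","rb")); print(n)
    for b in blobs(s): print(*b)
    g=cv2.cvtColor(s["img"],cv2.COLOR_RGB2GRAY); print(np.median(g))
    m=(g>np.median(g)+35).astype(np.uint8); m=cv2.morphologyEx(m,cv2.MORPH_CLOSE,np.ones((5,5)))
    for c in cv2.findContours(m,cv2.RETR_EXTERNAL,cv2.CHAIN_APPROX_NONE)[0]:
        if cv2.contourArea(c)>600:
            w=world(s,c.reshape(-1,2),z=.010)[:,:2]; print("tray",cv2.minAreaRect(c)[0],cv2.minAreaRect((w*1000).astype(np.float32)))
E
```

```text
top
[286.  76.] 670 0.026622723928948096 [0.8358 0.0704] [0.8372 0.0714] [0.0629 0.1947]
[386. 153.] 180 0.03813537292977233 [ 0.6735 -0.1252] [ 0.6737 -0.1257] [0.0259 0.0293]
[266. 157.] 213 0.051300188268969205 [0.6575 0.1214] [0.6579 0.122 ] [0.0291 0.0289]
[334. 157.] 233 0.06478480294481818 [ 0.6596 -0.0168] [ 0.6612 -0.0161] [0.029  0.0281]
[328. 206.] 402 0.020201130783898822 [ 0.5601 -0.0074] [ 0.5603 -0.0078] [0.056  0.0475]
[385. 213.] 307 0.04713764821733478 [ 0.5475 -0.1206] [ 0.5474 -0.1207] [0.0354 0.0349]
[317. 259.] 296 0.05020771860533285 [0.4529 0.0123] [0.4526 0.0128] [0.0367 0.0352]
[270. 269.] 252 0.04616014310879953 [0.4317 0.105 ] [0.4322 0.1045] [0.0315 0.032 ]
[386. 273.] 330 0.05041920149800637 [ 0.4306 -0.1207] [ 0.4309 -0.1214] [0.0362 0.0372]
[632. 329.] 456 0.03256565159599181 [ 0.333  -0.6028] [ 0.3332 -0.6037] [0.0611 0.0326]
103.0
scene
[403.   5.] 499 0.04158838336253438 [0.3879 0.8612] [0.3768 0.865 ] [0.2036 0.1418]
[300. 155.] 248 0.046151820937216266 [0.4324 0.1049] [0.4317 0.105 ] [0.0324 0.0349]
[354. 167.] 59 0.015407219378989834 [0.5495 0.1439] [0.5567 0.1401] [0.0543 0.059 ]
[284. 183.] 332 0.04958410506707522 [0.4543 0.0107] [0.4533 0.0117] [0.0363 0.0364]
[395. 189.] 222 0.05059164943652837 [0.6582 0.1196] [0.658  0.1199] [0.0269 0.0257]
[470. 243.] 705 0.027112364708359024 [0.8351 0.0674] [0.8354 0.0719] [0.0676 0.1946]
[323. 216.] 364 0.019894937174888116 [ 0.5608 -0.0081] [ 0.5605 -0.0073] [0.056  0.0489]
[236. 224.] 386 0.0495935748866182 [ 0.4313 -0.1224] [ 0.4306 -0.1219] [0.0372 0.0367]
[365. 236.] 335 0.0639756854476449 [ 0.6608 -0.0186] [ 0.6604 -0.0169] [0.0302 0.0291]
[286. 252.] 414 0.04646440551718164 [ 0.5483 -0.1217] [ 0.5472 -0.1209] [0.0361 0.0348]
[344. 287.] 243 0.03745571051099023 [ 0.6752 -0.1264] [ 0.6749 -0.1253] [0.0294 0.0256]
119.0
```

```bash
python3 - <<'E'
import pickle,cv2,numpy as np
from h import *
np.set_printoptions(precision=4,suppress=True)
for n in("top","scene"):
    s=pickle.load(open(n+".pkl","rb")); print(n)
    g=cv2.cvtColor(s["img"],cv2.COLOR_RGB2GRAY)
    bg=cv2.medianBlur(g,151)
    m=(g.astype(int)-bg>18).astype(np.uint8); m=cv2.morphologyEx(m,cv2.MORPH_CLOSE,np.ones((5,5)))
    for c in cv2.findContours(m,cv2.RETR_EXTERNAL,cv2.CHAIN_APPROX_NONE)[0]:
        a=cv2.contourArea(c)
        if 1000<a:
            w=world(s,c.reshape(-1,2),z=.009)[:,:2]; print("tray",cv2.minAreaRect(c)[0],a,cv2.minAreaRect((w*1000).astype(np.float32)))
    P=cloud(s); k=(np.hypot(P[...,0]-.432,P[...,1]-.105)<.03)&(abs(P[...,2]-.034)<.004)
    print("clamp",cv2.minAreaRect((P[k][:,:2]*1000).astype(np.float32)),k.sum())
s=pickle.load(open("top.pkl","rb"))["img"]
a=cv2.resize(s[245:290,250:300],None,fx=8,fy=8,interpolation=cv2.INTER_CUBIC)
cv2.imwrite("pics/clamp.png",a[...,::-1])
E
```

```text
top
tray (457.9881896972656, 37.3470573425293) 1005.0 ((941.4863891601562, -284.8884582519531), (42.75791931152344, 134.5655059814453), 5.857254505157471)
clamp ((431.4412536621094, 104.86949920654297), (29.364032745361328, 30.030038833618164), 81.69234466552734) 193
scene
tray (178.75001525878906, 317.75) 2776.0 ((450.93359375, -322.80047607421875), (70.3925552368164, 138.30902099609375), 80.91107177734375)
tray (346.77203369140625, 117.96633911132812) 1214.5 ((455.3778381347656, 281.8385009765625), (204.8390350341797, 69.21694946289062), 9.615958213806152)
tray (81.36297607421875, 109.75296020507812) 1593.0 ((-190.2717742919922, -31.088760375976562), (92.03192901611328, 396.2676086425781), 71.55377197265625)
tray (618.5364990234375, 43.311668395996094) 1814.0 ((966.7747802734375, 972.0369873046875), (414.2650451660156, 203.56439208984375), 89.87727355957031)
tray (48.677223205566406, 32.614959716796875) 2806.5 ((-635.0814208984375, 182.98558044433594), (355.2721862792969, 400.2552185058594), 62.59391784667969)
clamp ((431.07891845703125, 105.66635131835938), (32.01276397705078, 29.902605056762695), 82.95196533203125) 113
```

View pics/clamp.png

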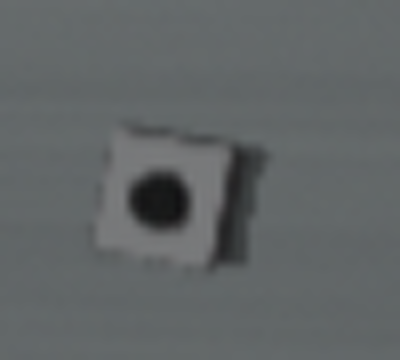

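Clamp at px (160,200) of the crop, its yaw about −8°. I'll check the trays with corners read from the top picture: tray_three (167,206),(201,203),(210,302),(175,307); tray_two (470,227),(506,232),(498,300),(462,297).

```bash
python3 - <<'E'
import pickle
from h import *
s=pickle.load(open("top.pkl","rb"))
for q in([(167,206),(201,203),(210,302),(175,307)],[(470,227),(506,232),(498,300),(462,297)]):
    w=world(s,q,z=.010)[:,:2]*1000; print(w.round(),w.mean(0),cv2.minAreaRect(w.astype(np.float32)))
for nm,c,a,xs in(("two",(451,-323),-9.1,(-34,34)),("three",(455.4,282),9.6,(-68,0,68))):
    a=np.radians(a); print(nm,[(round(c[0]+x*np.cos(a)),round(c[1]+x*np.sin(a))) for x in xs])
E
```

```text
[[555. 327.]
 [563. 257.]
 [363. 226.]
 [351. 296.]] [457.89212896 276.20820835] ((458.4530944824219, 276.27838134765625), (205.98545837402344, 70.921630859375), 8.791820526123047)
[[ 525. -297.]
 [ 516. -370.]
 [ 381. -349.]
 [ 385. -277.]] [ 451.77154418 -323.52439854] ((450.6800842285156, -323.9003601074219), (73.41233825683594, 143.36929321289062), 81.91177368164062)
two [(417, -318), (485, -328)]
three [(388, 271), (455, 282), (522, 293)]
```

>>> servo_tool(targets="252 398 -130 0 0 -27.5;252 398 -130 0 0 -27.5;252 398 -130 0 0 -27.5;252 398 -130 0 0 -27.5;252 398 -130 0 0 -27.5;252 398 -130 0 0 -27.5;252 398 -130 0 0 -27.5;252 398 -130 0 0 -27.5;252 398 -130 0 0 -27.5;252 398 -130 0 0 -27.5;252 398 -130 0 0 -27.5;252 398 -130 0 0 -27.5", gripper=-0.4)

```text
time_s: 1.6
eef_pos: [0.4304, -0.1234, 0.1018]
tool_rot: [3.132, -0.238, 0.001]
contact_force: [-0.5, -0.3, 0.4]
finger_gap: 0.701
finger_force: 0.0
```

>>> servo_tool(targets="0 1 -45 0 0 0;0 1 -45 0 0 0;0 1 -45 0 0 0")

```text
time_s: 1.98
eef_pos: [0.431, -0.1219, 0.0574]
tool_rot: [3.132, -0.236, 0.002]
contact_force: [-0.3, -0.4, -0.1]
finger_gap: 0.703
finger_force: 0.0
```

```bash
python3 - <<'E'
from workcell import r
import cv2
from h import *
s=r.snapshot("scene"); a=s["img"][120:300,150:350]
cv2.imwrite("pics/s1.png",cv2.resize(a,None,fx=3,fy=3,interpolation=cv2.INTER_CUBIC)[...,::-1])
print(r.observe()["eef_pos"])
P=cloud(s); g=P[(abs(P[...,0]-.43)<.03)&(abs(P[...,1]+.122)<.08)&(P[...,2]>.052)&(P[...,2]<.12)]
for lo in range(52,120,4):
    q=g[(g[:,2]*1000>lo)&(g[:,2]*1000<lo+4)]; print(lo,len(q),q[:,1].min().round(3) if len(q) else'',q[:,1].max().round(3) if len(q) else '')
E
```

```text
[ 0.43159119 -0.12197233  0.05798354]
52 0  
56 0  
60 3 -0.158 -0.091
64 16 -0.16 -0.087
68 17 -0.162 -0.088
72 32 -0.165 -0.082
76 25 -0.166 -0.08
80 34 -0.166 -0.08
84 26 -0.165 -0.08
88 26 -0.166 -0.081
92 31 -0.166 -0.081
96 25 -0.165 -0.088
100 18 -0.165 -0.088
104 28 -0.169 -0.075
108 50 -0.183 -0.065
112 110 -0.183 -0.064
116 96 -0.184 -0.061
```

View pics/s1.png

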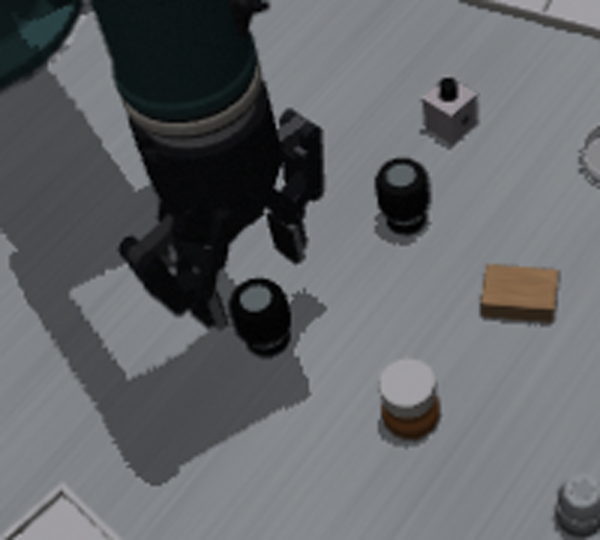

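The crop shows the fingers at (210,300) and (290,240), straddling the eyepiece at (262,315), so I'll go down.

>>> servo_tool(targets="0 0 -15 0 0 0;0 0 -30 0 0 0;0 0 -46 0 0 0;0 0 -46 0 0 0;0 0 -46 0 0 0")

```text
time_s: 2.65
eef_pos: [0.4307, -0.1212, 0.0102]
tool_rot: [-3.133, 0.234, 0.0]
contact_force: [-0.2, 0.5, 0.2]
finger_gap: 0.699
finger_force: 0.0
```

>>> servo_tool(targets="0 0 0 0 0 0;0 0 0 0 0 0;0 0 0 0 0 0;0 0 0 0 0 0;0 0 0 0 0 0", gripper=1)

```text
time_s: 3.28
eef_pos: [0.4315, -0.1216, 0.0113]
tool_rot: [3.132, -0.234, 0.003]
contact_force: [-0.1, -0.0, 4.0]
finger_gap: 0.426
finger_force: 60.4
```

>>> servo_tool(targets="0 0 20 0 0 0;0 0 60 0 0 0;-5 -50 90 0 0 0;-14 -110 90 0 0 0;-14 -170 90 0 0 0;-14 -196 80 0 0 0;-14 -196 40 0 0 0;-14 -196 40 0 0 0;-14 -196 40 0 0 0")

```text
time_s: 4.4
eef_pos: [0.4166, -0.3168, 0.0505]
tool_rot: [-3.133, 0.233, 0.001]
contact_force: [-0.1, -0.1, -2.2]
finger_gap: 0.426
finger_force: 60.5
```

```bash
python3 - <<'E'
from workcell import r
import cv2
s=r.snapshot("scene"); a=s["img"][180:380,80:300]
cv2.imwrite("pics/s2.png",cv2.resize(a,None,fx=3,fy=3,interpolation=cv2.INTER_CUBIC)[...,::-1][:600])
E
```

```text
(no output)
```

View pics/s2.png

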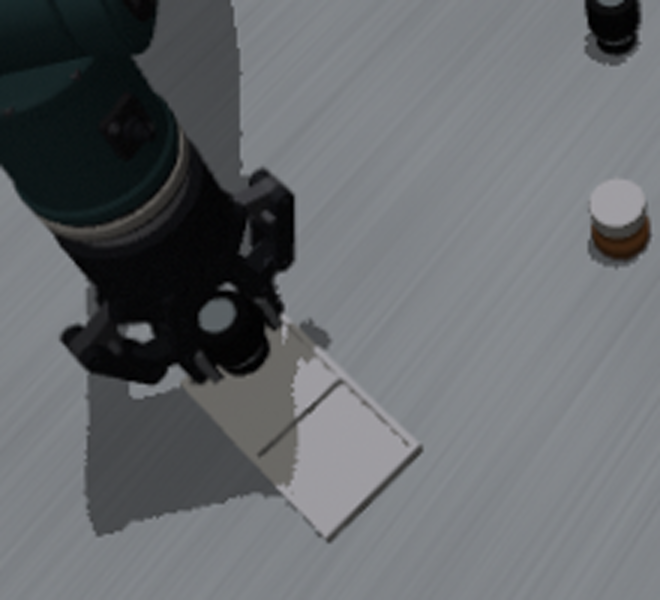

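The eyepiece is held upright at (235,335) over the near compartment, so I'll lower it.

>>> servo_tool(targets="0 0 -12 0 0 0;0 0 -22 0 0 0;0 0 -28 0 0 0;0 0 -32 0 0 0;0 0 -34 0 0 0;0 0 -35 0 0 0;0 0 -35 0 0 0")

```text
time_s: 5.32
eef_pos: [0.4167, -0.3173, 0.0155]
tool_rot: [3.133, -0.234, 0.0]
contact_force: [-0.8, -0.3, -1.6]
finger_gap: 0.425
finger_force: 60.5
```

>>> servo_tool(targets="0 0 -1 0 0 0;0 0 -1 0 0 0")

```text
time_s: 5.58
eef_pos: [0.4169, -0.3175, 0.0153]
tool_rot: [3.132, -0.234, 0.001]
contact_force: [-1.2, 1.6, 3.7]
finger_gap: 0.427
finger_force: 61.0
```

>>> servo_tool(targets="0 0 0 0 0 0;0 0 0 0 0 0;0 0 0 0 0 0", gripper=-0.3)

```text
time_s: 5.95
eef_pos: [0.4166, -0.3172, 0.0141]
tool_rot: [-3.133, 0.234, 0.0]
contact_force: [-0.3, 0.2, 0.7]
finger_gap: 0.647
finger_force: 0.0
```

>>> servo_tool(targets="0 0 25 0 0 0;0 0 60 0 0 0;14 50 95 0 0 0;14 110 95 0 0 0;14 170 95 0 0 0;21 230 95 0 0 0;21 290 95 0 0 0;36 329 95 0 0 0;36 329 60 0 0 0;36 329 60 0 0 0;36 329 60 0 0 0", gripper=-0.4)

```text
time_s: 7.32
eef_pos: [0.4529, 0.0114, 0.0749]
tool_rot: [3.133, -0.235, 0.001]
contact_force: [0.4, -0.3, -0.0]
finger_gap: 0.696
finger_force: 0.0
```

>>> servo_tool(targets="0 0 -30 0 0 0;0 0 -50 0 0 0;0 0 -64 0 0 0;0 0 -64 0 0 0;0 0 -64 0 0 0")

```text
time_s: 7.95
eef_pos: [0.4536, 0.0115, 0.0115]
tool_rot: [3.133, -0.235, 0.003]
contact_force: [0.8, -0.1, 1.2]
finger_gap: 0.704
finger_force: 0.0
```

>>> servo_tool(targets="0 0 0 0 0 0;0 0 0 0 0 0;0 0 0 0 0 0;0 0 0 0 0 0;0 0 0 0 0 0", gripper=1)

```text
time_s: 8.57
eef_pos: [0.4538, 0.0117, 0.0116]
tool_rot: [3.133, -0.234, 0.004]
contact_force: [-1.2, 0.3, 5.4]
finger_gap: 0.43
finger_force: 60.2
```

>>> servo_tool(targets="0 0 20 0 0 0;0 0 70 0 0 0;0 45 110 0 0 8;2 100 110 0 0 17;4 160 110 0 0 17;4 220 110 0 0 17;4 267 90 0 0 17;4 267 45 0 0 17;4 267 45 0 0 17;4 267 45 0 0 17")

```text
time_s: 9.82
eef_pos: [0.4571, 0.2786, 0.0561]
tool_rot: [-3.133, -0.231, -0.001]
contact_force: [-0.3, 0.1, -0.8]
finger_gap: 0.427
finger_force: 60.4
```

```bash
python3 - <<'E'
from workcell import r
import cv2,numpy as np
s=r.snapshot("scene"); t=r.snapshot("top")
f=lambda a:cv2.resize(a,(390,300),interpolation=cv2.INTER_CUBIC)
cv2.imwrite("pics/s3.png",np.hstack([f(s["img"][60:210,240:435]),f(t["img"][190:340,120:315])])[...,::-1])
from h import *
for b in blobs(t):
    if b[3][1]<-.25: print(*b)
E
```

```text
[487. 283.] 387 0.054088678354910755 [ 0.41608949 -0.31537746] [ 0.4166454  -0.31694275] [0.03815416 0.04611543]
[632. 328.] 455 0.032308853075449305 [ 0.33331619 -0.60301568] [ 0.33322043 -0.60283994] [0.06132893 0.03586761]
```

View pics/s3.png

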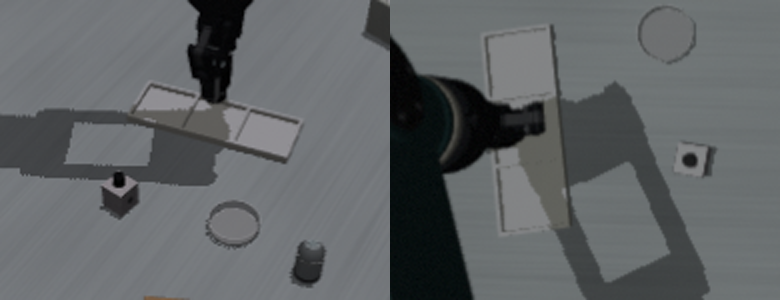

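Eyepiece_2 stands in tray_two, with its top at 54 mm. The gripper is over the middle compartment of tray_three, left view (215,95), so I'll lower.

>>> servo_tool(targets="0 0 -15 0 0 0;0 0 -27 0 0 0;0 0 -33 0 0 0;0 0 -37 0 0 0;0 0 -39 0 0 0;0 0 -40 0 0 0;0 0 -41 0 0 0;0 0 -41 0 0 0")

```text
time_s: 10.92
eef_pos: [0.4568, 0.2789, 0.0157]
tool_rot: [3.133, 0.232, 0.001]
contact_force: [-2.5, -1.0, 5.4]
finger_gap: 0.426
finger_force: 61.0
```

>>> servo_tool(targets="0 0 0 0 0 0;0 0 0 0 0 0;0 0 0 0 0 0", gripper=-0.3)

```text
time_s: 11.3
eef_pos: [0.4567, 0.2788, 0.0142]
tool_rot: [3.133, 0.232, 0.0]
contact_force: [-0.2, 0.1, 0.2]
finger_gap: 0.648
finger_force: 0.0
```

>>> servo_tool(targets="0 0 25 0 0 0;0 0 60 0 0 0;-10 -50 90 0 0 -9;-20 -110 90 0 0 -17;-26 -174 90 0 0 -17;-26 -174 60 0 0 -17;-26 -174 60 0 0 -17;-26 -174 60 0 0 -17", gripper=-0.3)

```text
time_s: 12.3
eef_pos: [0.431, 0.1053, 0.0749]
tool_rot: [-3.133, 0.233, -0.001]
contact_force: [-0.0, 0.3, 0.2]
finger_gap: 0.649
finger_force: 0.0
```

>>> servo_tool(targets="0 0 -30 0 0 0;0 0 -50 0 0 0;0 0 -68 0 0 0;0 0 -68 0 0 0;0 0 -68 0 0 0")

```text
time_s: 12.92
eef_pos: [0.4318, 0.1055, 0.0077]
tool_rot: [-3.133, 0.232, -0.004]
contact_force: [0.0, -0.2, 0.3]
finger_gap: 0.65
finger_force: 0.0
```

>>> servo_tool(targets="0 0 0 0 0 0;0 0 0 0 0 0;0 0 0 0 0 0;0 0 0 0 0 0;0 0 0 0 0 0", gripper=1)

```text
time_s: 13.55
eef_pos: [0.4319, 0.105, 0.0077]
tool_rot: [-3.132, 0.234, -0.004]
contact_force: [0.1, 0.7, 5.7]
finger_gap: 0.34
finger_force: 60.5
```

>>> servo_tool(targets="0 0 20 0 0 0;0 0 70 0 0 0;-8 45 110 0 0 8;-24 100 110 0 0 17;-42 164 110 0 0 17;-42 164 70 0 0 17;-42 164 45 0 0 17;-42 164 45 0 0 17;-42 164 45 0 0 17")

```text
time_s: 14.68
eef_pos: [0.3891, 0.2688, 0.052]
tool_rot: [-3.133, -0.231, -0.001]
contact_force: [0.3, 0.8, -1.0]
finger_gap: 0.333
finger_force: 59.9
```

```bash
python3 - <<'E'
from workcell import r
import cv2,numpy as np
s=r.snapshot("scene"); t=r.snapshot("top")
f=lambda a:cv2.resize(a,(390,300),interpolation=cv2.INTER_CUBIC)
cv2.imwrite("pics/s4.png",np.hstack([f(s["img"][60:210,240:435]),f(t["img"][190:340,120:315])])[...,::-1])
E
```

```text
(no output)
```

View pics/s4.png

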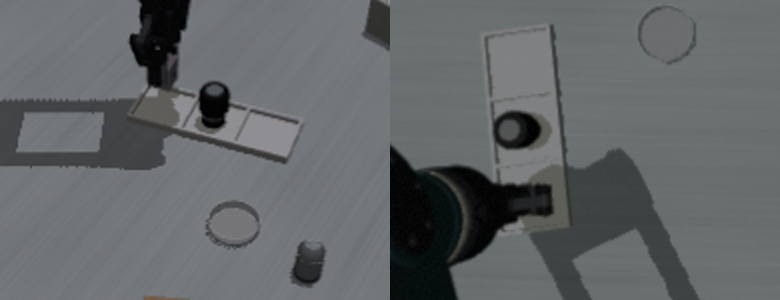

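The eyepiece stands in the middle compartment at (213,103), and the clamp is over the near one at (160,75).

>>> servo_tool(targets="0 0 -15 0 0 0;0 0 -27 0 0 0;0 0 -33 0 0 0;0 0 -37 0 0 0;0 0 -39 0 0 0;0 0 -40 0 0 0;0 0 -41 0 0 0;0 0 -41 0 0 0")

```text
time_s: 15.78
eef_pos: [0.3887, 0.2688, 0.0117]
tool_rot: [3.133, 0.232, 0.0]
contact_force: [-3.0, -2.0, 6.8]
finger_gap: 0.341
finger_force: 60.9
```

>>> servo_tool(targets="0 0 0 0 0 0;0 0 0 0 0 0;0 0 0 0 0 0", gripper=-0.1)

```text
time_s: 16.15
eef_pos: [0.3887, 0.2688, 0.0103]
tool_rot: [3.133, 0.232, 0.0]
contact_force: [-0.2, 0.3, 0.1]
finger_gap: 0.554
finger_force: 0.0
```

>>> servo_tool(targets="0 0 25 0 0 0;0 0 75 0 0 0;40 -40 120 0 0 -9;80 -85 120 0 0 -17;120 -130 120 0 0 -17;160 -175 120 0 0 -17;200 -220 120 0 0 -17;235 -265 120 0 0 -17;271 -286 100 0 0 -17;271 -286 100 0 0 -17;271 -286 85 0 0 -17;271 -286 85 0 0 -17", gripper=-0.3)

```text
time_s: 17.65
eef_pos: [0.6579, -0.016, 0.0939]
tool_rot: [-3.133, 0.232, 0.005]
contact_force: [-0.5, 0.6, -0.5]
finger_gap: 0.65
finger_force: 0.0
```

>>> servo_tool(targets="1 0 -20 0 0 0;1 0 -45 0 0 0;1 0 -65 0 0 0;1 0 -78 0 0 0;1 0 -78 0 0 0;1 0 -78 0 0 0")

```text
time_s: 18.4
eef_pos: [0.6614, -0.0173, 0.0183]
tool_rot: [3.133, -0.234, 0.003]
contact_force: [-0.4, 0.3, -0.0]
finger_gap: 0.653
finger_force: 0.0
```

>>> servo_tool(targets="0 0 0 0 0 0;0 0 0 0 0 0;0 0 0 0 0 0;0 0 0 0 0 0;0 0 0 0 0 0", gripper=1)

```text
time_s: 19.02
eef_pos: [0.6616, -0.0172, 0.0188]
tool_rot: [3.133, -0.234, 0.004]
contact_force: [0.0, 1.3, 5.9]
finger_gap: 0.335
finger_force: 59.7
```

>>> servo_tool(targets="0 0 20 0 0 0;0 0 70 0 0 0;-20 -40 110 0 0 0;-50 -90 110 0 0 0;-80 -140 110 0 0 0;-110 -190 110 0 0 0;-140 -240 110 0 0 0;-165 -285 110 0 0 0;-176 -311 90 0 0 0;-176 -311 50 0 0 0;-176 -311 50 0 0 0;-176 -311 50 0 0 0")

```text
time_s: 20.52
eef_pos: [0.4851, -0.3282, 0.0685]
tool_rot: [3.132, -0.233, 0.001]
contact_force: [-0.9, -1.5, -1.3]
finger_gap: 0.331
finger_force: 59.6
```

```bash
python3 - <<'E'
from workcell import r
import cv2,numpy as np
s=r.snapshot("scene"); t=r.snapshot("top")
f=lambda a:cv2.resize(a,(390,300),interpolation=cv2.INTER_CUBIC)
cv2.imwrite("pics/s5.png",np.hstack([f(s["img"][210:360,100:295]),f(t["img"][190:340,400:595])])[...,::-1])
print(r.observe()["eef_pos"])
E
```

```text
[ 0.4859478  -0.32861185  0.06968777]
```

View pics/s5.png

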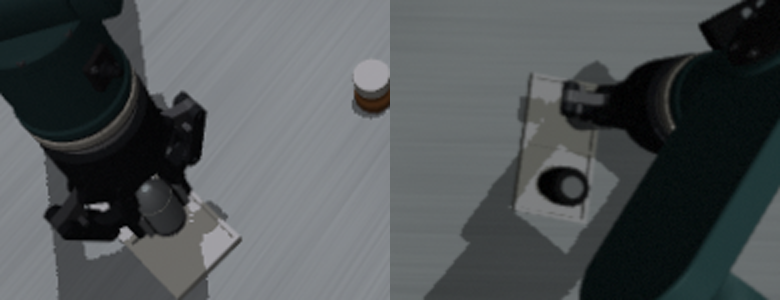

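The long objective is held upright at (163,205) over the far compartment, and the eyepiece stands in the near one. I'll lower it.

>>> servo_tool(targets="0 0 -18 0 0 0;0 0 -32 0 0 0;0 0 -38 0 0 0;0 0 -42 0 0 0;0 0 -44 0 0 0;0 0 -45 0 0 0;0 0 -46 0 0 0;0 0 -47 0 0 0;0 0 -47 0 0 0")

```text
time_s: 21.75
eef_pos: [0.4849, -0.3284, 0.0228]
tool_rot: [3.132, -0.234, 0.001]
contact_force: [-3.8, 2.7, 8.2]
finger_gap: 0.337
finger_force: 60.7
```

>>> servo_tool(targets="0 0 0 0 0 0;0 0 0 0 0 0;0 0 0 0 0 0", gripper=-0.1)

```text
time_s: 22.12
eef_pos: [0.4847, -0.3283, 0.0202]
tool_rot: [3.133, -0.234, 0.0]
contact_force: [0.2, -0.2, 0.8]
finger_gap: 0.552
finger_force: 0.0
```

>>> servo_tool(targets="0 0 25 0 0 0;0 0 75 0 0 0;40 40 100 0 0 0;80 85 100 0 0 0;120 130 100 0 0 0;160 175 90 0 0 0;189 203 50 0 0 0;189 203 50 0 0 0;189 203 50 0 0 0;189 203 50 0 0 0", gripper=-0.3)

```text
time_s: 23.38
eef_pos: [0.674, -0.1269, 0.0725]
tool_rot: [3.132, -0.237, 0.005]
contact_force: [0.1, 0.0, 0.1]
finger_gap: 0.649
finger_force: 0.0
```

```bash
python3 - <<'E'
from workcell import r
import cv2,numpy as np
s=r.snapshot("scene"); t=r.snapshot("top")
f=lambda a:cv2.resize(a,(390,300),interpolation=cv2.INTER_CUBIC)
cv2.imwrite("pics/s6.png",np.hstack([f(s["img"][210:360,200:395]),f(s["img"][210:360,100:295])])[...,::-1])
from h import *
for b in list(blobs(t))+list(blobs(s)):
    if abs(b[3][1])>.2 and b[3][0]<.7: print(*b)
E
```

```text
[491. 247.] 317 0.06780474254574487 [ 0.483868   -0.32648397] [ 0.48469271 -0.32758842] [0.02977312 0.02831446]
[182. 254.] 364 0.054252221419363374 [0.45616692 0.27727915] [0.45585663 0.27845644] [0.03716858 0.03786085]
[487. 283.] 389 0.05407857576732682 [ 0.41612843 -0.31534346] [ 0.4166196  -0.31595181] [0.03691874 0.052999  ]
[187. 289.] 306 0.05021061440428132 [0.38881331 0.2676835 ] [0.38875577 0.26847331] [0.03300501 0.03328215]
[632. 328.] 463 0.032595329977935385 [ 0.33327143 -0.60274936] [ 0.33140004 -0.60352498] [0.06077576 0.03315051]
[404.   5.] 498 0.04227145610745339 [0.38791625 0.86110215] [0.37964459 0.86730273] [0.19784328 0.14294201]
[320. 105.] 151 0.049442618521304826 [0.38885332 0.26727275] [0.38790115 0.26908808] [0.03301193 0.03189608]
[161. 298.] 504 0.05434954431416949 [ 0.41756082 -0.31705347] [ 0.41638511 -0.31616317] [0.03667538 0.03821403]
[186. 323.] 455 0.06764976899068913 [ 0.48521039 -0.32750892] [ 0.48358014 -0.32728237] [0.0312545  0.03078736]
```

View pics/s6.png

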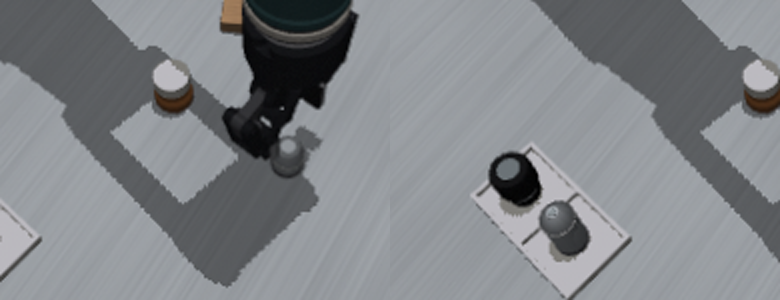

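Tray_two is complete, with its two pieces at (515,180) and (563,225). The gripper stands over the short objective at (288,157).

>>> servo_tool(targets="0 1 -25 0 0 0;0 1 -45 0 0 0;0 1 -60 0 0 0;0 1 -69 0 0 0;0 1 -69 0 0 0;0 1 -69 0 0 0")

```text
time_s: 24.22
eef_pos: [0.6743, -0.1243, 0.0022]
tool_rot: [3.132, -0.234, 0.002]
contact_force: [0.4, 0.1, 0.5]
finger_gap: 0.651
finger_force: 0.0
```

>>> servo_tool(targets="0 0 0 0 0 0;0 0 0 0 0 0;0 0 0 0 0 0;0 0 0 0 0 0;0 0 0 0 0 0", gripper=1)

```text
time_s: 24.85
eef_pos: [0.6745, -0.1244, 0.0027]
tool_rot: [3.132, -0.234, 0.004]
contact_force: [0.9, -0.6, 5.8]
finger_gap: 0.329
finger_force: 59.7
```

>>> servo_tool(targets="0 0 5 0 0 0;0 0 10 0 0 0;0 0 30 0 0 0;0 0 30 0 0 0")

```text
time_s: 25.35
eef_pos: [0.6756, -0.1247, 0.0347]
tool_rot: [3.132, -0.234, 0.009]
contact_force: [1.1, -0.1, -0.1]
finger_gap: 0.327
finger_force: 59.2
```

```bash
python3 - <<'E'
from workcell import r
import cv2,numpy as np
s=r.snapshot("scene")
cv2.imwrite("pics/s7.png",cv2.resize(s["img"][220:320,280:410],None,fx=4,fy=4,interpolation=cv2.INTER_CUBIC)[...,::-1])
E
```

```text
(no output)
```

View pics/s7.png

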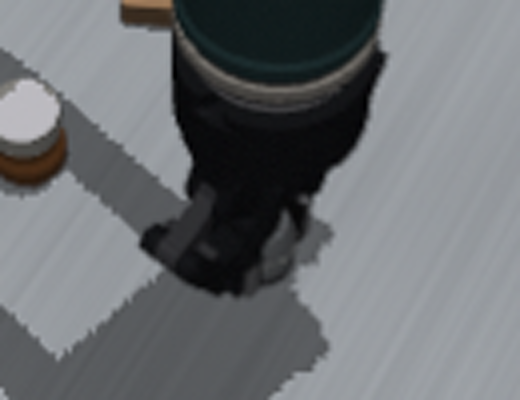

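The piece moved up with the fingers at (270,250), and the gap of 0.327 means it is held.

>>> servo_tool(targets="0 0 60 0 0 0;-10 30 100 0 0 0;-25 75 100 0 0 5;-45 125 100 0 0 10;-65 180 100 0 0 17;-85 235 100 0 0 17;-105 290 100 0 0 17;-125 345 100 0 0 17;-145 398 100 0 0 17;-150 414 60 0 0 17;-150 414 20 0 0 17;-150 414 15 0 0 17")

```text
time_s: 26.9
eef_pos: [0.5204, 0.2889, 0.0421]
tool_rot: [3.13, 0.233, -0.013]
contact_force: [-0.1, 0.7, -0.7]
finger_gap: 0.329
finger_force: 59.6
```

>>> servo_tool(targets="0 0 0 0 0 0;0 0 0 0 0 0")

```text
time_s: 27.15
eef_pos: [0.5254, 0.2901, 0.0489]
tool_rot: [-3.132, -0.23, -0.007]
contact_force: [0.7, 0.4, -0.9]
finger_gap: 0.33
finger_force: 59.6
```

```bash
python3 - <<'E'
from workcell import r
import cv2,numpy as np
s=r.snapshot("scene"); t=r.snapshot("top")
f=lambda a:cv2.resize(a,(390,300),interpolation=cv2.INTER_CUBIC)
cv2.imwrite("pics/s8.png",np.hstack([f(s["img"][60:210,240:435]),f(t["img"][170:320,120:315])])[...,::-1])
print(r.observe()["eef_pos"])
E
```

```text
[0.52513408 0.29002422 0.04862255]
```

View pics/s8.png

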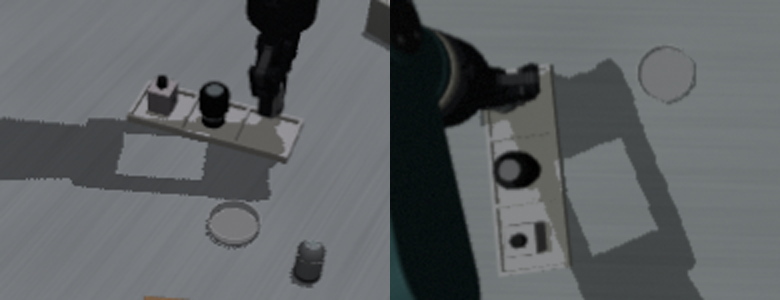

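The clamp (160,95) and eyepiece (213,103) stand well, and the short objective is over the far compartment at (268,100). I'll lower it gently.

>>> servo_tool(targets="0 0 -15 0 0 0;0 0 -27 0 0 0;0 0 -34 0 0 0;0 0 -38 0 0 0;0 0 -40 0 0 0;0 0 -41 0 0 0;0 0 -42 0 0 0;0 0 -42 0 0 0")

```text
time_s: 28.25
eef_pos: [0.5235, 0.2898, 0.0066]
tool_rot: [3.133, 0.232, -0.0]
contact_force: [-5.6, -3.2, 8.2]
finger_gap: 0.326
finger_force: 60.7
```

Set down. I'll open only a little (about 42 mm) inside the compartment, then rise.

>>> servo_tool(targets="0 0 0 0 0 0;0 0 0 0 0 0;0 0 0 0 0 0", gripper=0.1)

```text
time_s: 28.62
eef_pos: [0.5238, 0.2899, 0.0042]
tool_rot: [-3.133, -0.231, -0.0]
contact_force: [-0.4, -0.1, -0.7]
finger_gap: 0.449
finger_force: 0.0
```

>>> servo_tool(targets="0 0 15 0 0 0;0 0 50 0 0 0;0 0 100 0 0 0;-40 -40 140 0 0 0;-80 -85 140 0 0 0;-110 -130 140 0 0 0;-130 -190 140 0 0 0;-130 -240 140 0 0 0;-130 -270 140 0 0 0;-130 -270 140 0 0 0")

```text
time_s: 29.88
eef_pos: [0.3939, 0.0183, 0.1455]
tool_rot: [3.133, 0.225, 0.004]
contact_force: [0.9, 0.2, 0.8]
finger_gap: 0.449
finger_force: 0.0
```

```bash
python3 - <<'E'
from workcell import r
import cv2,numpy as np
from h import *
np.set_printoptions(precision=4,suppress=True)
s=r.snapshot("scene"); t=r.snapshot("top")
f=lambda a:cv2.resize(a,(390,300),interpolation=cv2.INTER_CUBIC)
cv2.imwrite("pics/s9.png",np.hstack([f(s["img"][60:210,240:435]),f(t["img"][170:320,120:315])])[...,::-1])
for b in list(blobs(t))+list(blobs(s)): print(*b)
E
```

```text
[286.  76.] 670 0.02653465727278445 [0.8357 0.0706] [0.8363 0.0723] [0.0644 0.1944]
[266. 157.] 213 0.05132638019003475 [0.6571 0.1212] [0.658  0.1212] [0.0293 0.0283]
[328. 207.] 401 0.020034777104811052 [ 0.56   -0.0073] [ 0.5603 -0.0077] [0.0561 0.0476]
[385. 213.] 306 0.04678110583013151 [ 0.5474 -0.1208] [ 0.5474 -0.1213] [0.0351 0.0356]
[182. 220.] 216 0.0422252986083855 [0.5241 0.2883] [0.524  0.2883] [0.0298 0.0266]
[491. 247.] 321 0.0679171300302599 [ 0.4839 -0.3261] [ 0.4838 -0.3267] [0.0297 0.0281]
[182. 254.] 366 0.054066642321658254 [0.4559 0.2773] [0.4559 0.2782] [0.0371 0.049 ]
[487. 282.] 385 0.05414635218623578 [ 0.4161 -0.3154] [ 0.4168 -0.3155] [0.037  0.0349]
[187. 289.] 306 0.049873001366282976 [0.3888 0.2678] [0.3886 0.2687] [0.0332 0.0329]
[632. 329.] 460 0.032318601302462516 [ 0.3332 -0.603 ] [ 0.3332 -0.6037] [0.0609 0.0312]
[378.   4.] 104 0.01500700482200129 [0.2701 0.8316] [0.272  0.8341] [0.0985 0.0602]
[411.   5.] 383 0.043407563248712824 [0.39  0.862] [0.3795 0.8678] [0.1328 0.119 ]
[321. 106.] 228 0.05037499088959995 [0.3894 0.2678] [0.3887 0.268 ] [0.0521 0.0395]
[347. 110.] 279 0.05434778002123142 [0.4572 0.2769] [0.4567 0.2795] [0.0362 0.053 ]
[373. 120.] 158 0.041570975170644044 [0.5241 0.2882] [0.5235 0.29  ] [0.0398 0.0499]
[363. 164.] 37 0.015400926054986951 [0.5637 0.1602] [0.562  0.1517] [0.0521 0.0354]
[395. 189.] 224 0.050735134104769215 [0.6585 0.1203] [0.6582 0.1206] [0.028  0.0254]
[470. 243.] 708 0.02703937478623012 [0.8351 0.0675] [0.8342 0.0722] [0.0666 0.1942]
[323. 216.] 364 0.02007783179510046 [ 0.5611 -0.0081] [ 0.5607 -0.0071] [0.0556 0.049 ]
[286. 252.] 417 0.04641187673286438 [ 0.5484 -0.1218] [ 0.5474 -0.1214] [0.0374 0.0341]
[161. 298.] 511 0.05409503947082167 [ 0.4174 -0.3172] [ 0.4163 -0.3166] [0.0488 0.045 ]
[186. 323.] 455 0.06831843906136263 [ 0.4851 -0.3276] [ 0.4844 -0.3268] [0.0313 0.0302]
```

View pics/s9.png

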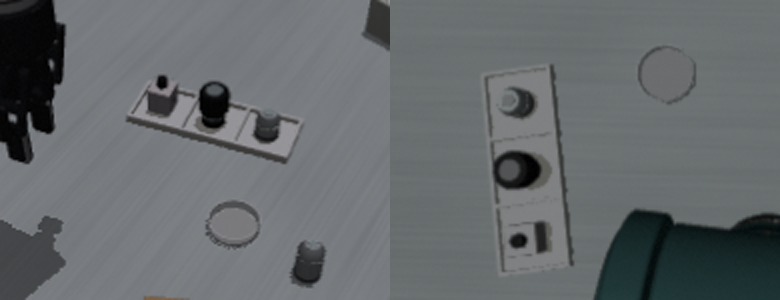

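Tray_three holds the clamp (162,97), eyepiece (213,103) and short objective (266,125), all upright. Nothing else has moved, and the arm is clear.

```bash
python3 -c "
from workcell import r
print(r.hand_in())"
```

```text
the job is handed in; nothing more can be done
None
```

Both kits are made up and the job is handed in at about 30 s of robot time: the last pictures show all five pieces standing upright, one to a compartment, with the middle objective, dish and jar where they started; no verdict was returned.

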